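# Clip the pan thermometer onto the green saucepan

## Robot

A 6-joint arm with a two-finger parallel gripper is mounted at the origin on the work surface. World frame = base frame: x ahead of the robot, y to its left, z up, the work surface at z = 0. Lengths are in m, angles in degrees, forces in N, time in s.
With the tool pointing down it reaches from about 0.2 to 0.875 m from the base axis. Payload 3.4 kg.
Tool frame: the origin (TCP) lies midway between the tips of the shut fingers; the grasp point (between the pads) lies 19 mm behind it (r.hold_point_z is the distance from the TCP to the grasp point, in m); z points along the fingers, y is the line along which they close (so a half turn about z gives the same grasp; the last joint's range is limited). The gripper opens to 94 mm and grips with 3 to 60 N. Pads are 16 mm wide; open, the fingers measure 119 mm over their backs; the gripper's body (75 mm by 177 mm) begins 78 mm behind the grasp point.
Start: joints at [69.844, 15.808, 86.224, -0, 77.962, -6.933], TCP at [0.132, 0.56, 0.205] pointing down, gripper open.
Joint ranges: [-165.64, 165.64], [-43.16, 119.46], [12.63, 154.43], [-67.54, 247.53], [6.08, 155.33], [-154.97, 154.97]. Speed limits (degrees/s): [147.25, 147.25, 180, 180, 180, 180].

## Interface

Orientations are given as a 3x3 rotation matrix whose columns are the frame's x, y, z axes.
In Python, from station import status, cams, job, search_frame, regions_of, tip_of, r gives the robot as it stands.
- The arm moves only by the shell command python3 -m inch 'ROWS' [FORCE]. ROWS is JSON, a list that holds one entry, the list of rows, each a list of 7 numbers: the shift along the tool's x, y, z in cm, then the turn, a rotation vector about the tool's x, y, z in rad, then the finger opening in cm, from 0 to 9.4. A call has 1 to 10 rows; each row is the pose to reach, as a shift and turn from the pose commanded when the call began, along the tool's axes at that moment; what a row does not reach only later rows make up. A row lasts 1/8 s, in which the tool goes at most 62.5 mm and 10.7 degrees, less where a joint would pass 70% of its speed; a pose out of reach is approached as far as the arm can. A call with a gripper value outside its range is refused whole. The fingers move at their own pace and stop on an object; FORCE is the grip in N (left out, the last holds). Time passes only in rows, so rows that repeat a pose let the fingers close. It gives the time, the measured TCP pose, the force, the opening and the grip force at its end, in the units of the state.
- status.read_state(): the state, without advancing time (a new reading comes with each control period).
- cams.get_image(name): name is "scene" or "top" or "wrist"; returns a dict with "frame" (420x560x3 uint8, blue, green, red), "z_map" (420x560 float32, m along the optical axis (not along the pixel's ray), 0 where there is no reading), "K" (3x3 intrinsics, pixels), "k1" (the pictures are not rectified: a ray, as slopes to the right and down, at radius r is drawn at 1 + k1 r^2 times it, then the intrinsics apply), "R" (3x3) and "t" (3): a world point X has camera coordinates R X + t; the wrist camera has in their place "mount" (4x4, takes a point from camera to tool coordinates, whose origin is the TCP and whose axes are the flange's). Camera axes: x right, y down, z forward; pixel columns grow to the right and rows downward; lengths in m; the calibration is good to about 2 mm. A picture is of the moment at which its call begins: read the wrist's pose just before it.
- job.close_job(): hands the job in; it is judged then, once.
Trained networks look in the newest picture that a camera, given by its name, has taken for a name from the list of things; names that differ only in an ending like _2 or _b are one class to them, and where a whole thing is asked for, a point or a joint stands for the part that bears it (a point fixed in the world has none). Each returns a list of dicts, best first, with "conf" (0 to 1); they miss things now and then, are a little off and sometimes report something else, mostly with a low value. They report only what shows in the picture. A call takes as long as a camera call.
- search_frame(camera, name): "bbox" ([left, top, right, bottom] in pixels, round what is visible of it).
- regions_of(camera, name): "region" (420x560 bool, what is visible of it) and "bbox" ([left, top, right, bottom] in pixels, round what is visible of it).
- tip_of(camera, name): "xy" ([column, row] in pixels: a listed point, or the origin of a listed thing).
The state is a dict: "clock": time; "joints": joint angles; "qvel": joint speeds; "tau": joint torques, N m; "position": TCP position; "ee_rot": TCP orientation; "force": force on the tool from outside, world axes, zero at the start; "torque": the same for the moment, N m; "grip_width": finger opening in m; "grasp_force": force on a finger pad.
Only numpy, scipy, OpenCV 4.12 (cv2) and the standard library are available. Lean on these libraries where they do the work, as an engineer would, in place of code of your own. Each camera call takes 0.05 s, during which the arm holds its last target. There are 200 camera calls.

## Task

Pick up the red thermometer clip by squeezing its two handles together so that its jaws open, lower the open jaws astride the rim of the green saucepan, anywhere on the rim clear of the pan's handle, and let go so that the jaws spring shut on the wall and the clip sits upright and well down on the rim. Leave the yellow bag clip standing where it is.

Things in the scene. Friction and masses are not known exactly. Their poses are not given: they have to be found in the camera images.
- thermo_clip: Red sprung clip, 85 g, with white display pod (22 mm wide, clear of the fingers) on its +x side. 95 mm tall, 30 wide along x; stands on its shut jaw tips, handles up. Origin: between the jaw tips, underside; z up; jaws and handles move along y. Hinge pin 52 mm up. Flat handles splay upward in a V: outer faces 54 mm apart at the top, 48 at 82 mm up (where to centre the squeeze, from above).
- thermo_jaw (a joint): Red clip's jaw opening, rad per half: 0 shut, about 0.05 clamped on the pan's wall, 0.32 stop. Springs shut. 8 to 10 N per finger at 82 mm up reaches the stop: handles upright, 26 mm apart outside, jaw tips gaping 30 mm and 3 to 5 mm higher. Grip with 20 N or more to hold it open. Tips: black rubber pads 13 mm tall, clear throat above them to 45 mm.
- saucepan: Lime green saucepan on its own thin cork mat; fixed. Origin: on its axis at the worktop. Outside diameter 176 mm, upright wall 5 mm thick (mid-wall radius 85.5), rim 93 mm above the origin, empty. Black handle along its +x, below the rim, to 210 mm from the axis. Beside it a white casserole of the same size, with two loop handles, is not the one.
- bag_clip: Bystander: yellow bag clip, same shape and size as the red one but without display, standing upright; origin between its jaw tips at the underside.

How it is judged (in metres and radians):
On the way:
1. the red clip is lifted with its jaws squeezed open (value of joint thermo_jaw above 0.2 rad and height (world z) of thermo_clip above 0.07 m), for 0.2 s.
At the end, for the whole second after the job is handed in: Red clip at rest and released, clamped on the green pan's wall: joint 0.025 to 0.12 rad, point between the jaw tips within 11 mm of the mid-wall circle and 12 to 63 mm below the rim, upright within 15 degrees; yellow clip within 30 mm of its start (horizontal distance between thermo_clip and saucepan between 0.0745 and 0.0965 m and z of thermo_clip in the frame of saucepan between 0.03 and 0.081 m and value of joint thermo_jaw between 0.025 and 0.12 rad and angle between thermo_clip's own z axis and vertical below 0.26 rad and contact force between thermo_clip and saucepan above 2 N and linear speed of thermo_clip below 0.02 m/s and distance of bag_clip from where it was at the start of the episode below 0.03 m); the robot touches nothing.
It fails at once if the yellow bag clip is moved by more than 30 mm (distance of bag_clip from where it was at the start of the episode above 0.03 m).
It also fails if it takes over 35 s, if anything falls off the work surface, if the arm or the gripper's body presses on something with over 40 N, if the wrist force passes 120 N, or if a joint passes its speed limit or range.

## Working session

There is one attempt and no reset: what is moved stays moved. The work goes in short steps, Python scripts to look and compute and a shell command to move; the robot and the scene stay as the last step left them, time stands still between calls to the robot, and variables do not carry over. Pictures are saved under pics/ and viewed, at most 10 in all, crops included, and the job is handed in when it is done.

```bash
mkdir -p pics; cat > h.py <<'E'
import numpy as np, cv2
from station import status, cams, job, search_frame, regions_of, tip_of, r
def grab(n):
    s=status.read_state(); d=cams.get_image(n)
    if 'mount' in d:
        T=np.eye(4);T[:3,:3]=s['ee_rot'];T[:3,3]=s['position']
        C=np.linalg.inv(T@np.array(d['mount'])); d['R']=C[:3,:3]; d['t']=C[:3,3]
    d['R']=np.array(d['R']);d['t']=np.array(d['t']);d['K']=np.array(d['K'])
    return d
def rays(d,px):
    return cv2.undistortPoints(np.array(px,float).reshape(-1,1,2),d['K'],np.array([d['k1'],0,0,0.])).reshape(-1,2)
def cloud(d,mask):
    v,u=np.nonzero(mask&(d['z_map']>0)); z=d['z_map'][v,u]
    a=rays(d,np.c_[u,v]); return (np.c_[a*z[:,None],z]-d['t'])@d['R']
E
python3 - <<'E'
from h import *
print(status.read_state(), r.hold_point_z)
ims=[]
for c in ['scene','top']:
    d=grab(c); im=d['frame'].copy()
    for n,col in [('thermo_clip',(0,0,255)),('saucepan',(0,255,0)),('bag_clip',(0,255,255))]:
        L=regions_of(c,n)
        for q in L[:2]:
            P=cloud(d,q['region']); b=[int(x) for x in q['bbox']]
            print(c,n,round(q['conf'],2),b,np.round(np.percentile(P,[3,50,97],axis=0),3).tolist() if len(P) else 0)
        if L:
            b=[int(x) for x in L[0]['bbox']];cv2.rectangle(im,tuple(b[:2]),tuple(b[2:]),col,1)
    cv2.imwrite(f'pics/{c}0.png',im)
E
```

```text
{'clock': 0.0, 'joints': array([ 6.98443340e+01,  1.58475564e+01,  8.62943618e+01,  9.14280916e-04,
        7.79614561e+01, -6.93286124e+00]), 'qvel': array([ 0.00035973, -0.10009377, -0.02692445, -0.00903927,  0.03014278,
        0.04772921]), 'tau': array([ 7.42248494e-05, -4.04592633e+01, -2.37231946e+01,  7.01542944e-02,
        3.41597653e-02, -1.31014767e-04]), 'position': array([0.13132929, 0.55922366, 0.20461137]), 'ee_rot': array([[-9.73487099e-01,  2.28741039e-01, -6.36335071e-04],
       [ 2.28741805e-01,  9.73485663e-01, -1.68835464e-03],
       [ 2.33267075e-04, -1.78914789e-03, -9.99998372e-01]]), 'force': array([-0.59593795, -0.15291946, -0.14176962]), 'torque': array([-0.00998121,  0.01853032,  0.02643109]), 'grasp_force': 0.0, 'grip_width': 0.09403333530625323} 0.0188
scene thermo_clip 0.63 [265, 126, 292, 175] [[0.457, 0.096, 0.005], [0.475, 0.112, 0.063], [0.5, 0.142, 0.091]]
scene saucepan 0.86 [186, 291, 416, 420] [[0.541, -0.292, 0.013], [0.622, -0.213, 0.016], [0.793, -0.144, 0.094]]
scene saucepan 0.53 [188, 196, 216, 249] [[0.421, -0.096, 0.004], [0.441, -0.07, 0.058], [0.458, -0.051, 0.091]]
scene bag_clip 0.86 [189, 199, 218, 246] [[0.421, -0.096, 0.006], [0.441, -0.07, 0.059], [0.458, -0.05, 0.092]]
top thermo_clip 0.83 [173, 234, 206, 262] [[0.454, 0.097, 0.012], [0.47, 0.123, 0.067], [0.495, 0.142, 0.092]]
top saucepan 0.63 [345, 45, 462, 220] [[0.539, -0.308, 0.013], [0.635, -0.232, 0.018], [0.788, -0.142, 0.094]]
top bag_clip 0.56 [299, 256, 331, 286] [[0.419, -0.098, 0.001], [0.439, -0.077, 0.061], [0.456, -0.051, 0.092]]
top bag_clip 0.45 [346, 44, 464, 220] [[0.539, -0.308, 0.013], [0.635, -0.232, 0.018], [0.784, -0.142, 0.094]]
```

View pics/scene0.png

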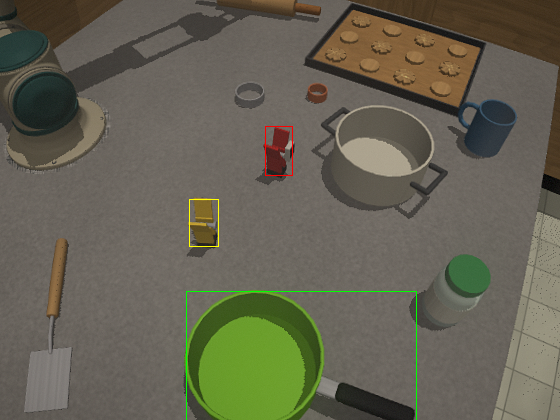

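View pics/top0.png

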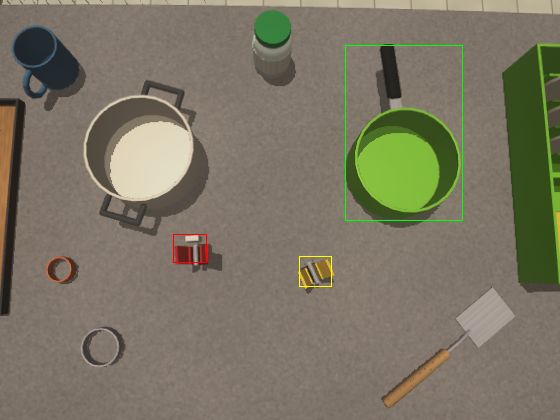

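The scene boxes are right: red clip at (279,150), yellow at (204,222) and green pan at (255,355). In the top view they are at (190,249), (316,271) and (408,160), with the pod on the red clip's upper (+x) side. Next I'll fit the clip's axis and the rim circle.

```bash
cat >> h.py <<'E'
def best(c,n,near=None):
    return regions_of(c,n)[0]['region']
def fitrim(P):
    from scipy.optimize import least_squares
    Q=P[(P[:,2]>.085)&(P[:,2]<.105)]
    f=lambda p:np.hypot(Q[:,0]-p[0],Q[:,1]-p[1])-.0855
    s=least_squares(f,[.62,-.22],loss='soft_l1',f_scale=.002)
    return s.x,np.median(np.abs(s.fun)),len(Q),np.percentile(Q[:,2],[50,95])
def clip(P):
    out=[]
    for lo,hi in [(.083,.1),(.07,.1)]:
        Q=P[(P[:,2]>lo)&(P[:,2]<hi)][:,:2]
        if len(Q)<5: continue
        (c,s,a)=cv2.minAreaRect(Q.astype(np.float32)); out.append((lo,len(Q),np.round(c,4),np.round(s,4),round(a,1)))
    return out
E
python3 - <<'E'
from h import *
for c in ['scene','top']:
    d=grab(c)
    print(c,'pan',fitrim(cloud(d,best(c,'saucepan'))))
    m=best(c,'thermo_clip'); P=cloud(d,m); print('clip all',clip(P))
    hsv=cv2.cvtColor(d['frame'],cv2.COLOR_BGR2HSV); red=((hsv[...,0]<8)|(hsv[...,0]>172))&(hsv[...,1]>140)
    mm=cv2.dilate(m.astype(np.uint8),np.ones((5,5)))>0
    P=cloud(d,mm&red); print('red',clip(P))
    x=P[P[:,2]>.08]; print(np.round(x.min(0),4),np.round(x.max(0),4))
    big=cloud(d,(d['z_map']>0)); q=big[(big[:,2]>.1)&(big[:,0]>.3)&(big[:,0]<.85)&(abs(big[:,1]+.15)<.35)]
    if len(q): print('tall',np.round(np.percentile(q,[1,50,99],axis=0),3).tolist())
    i=d['frame']; cv2.imwrite(f'pics/c_{c}.png',cv2.resize(i[110:280,150:340],None,fx=4,fy=3.5) if c=='top' else cv2.resize(i[110:260,180:310],None,fx=4,fy=4))
E
```

```text
scene pan (array([ 0.62311118, -0.22620127]), np.float64(0.0015107337468945742), 1726, array([0.09316213, 0.09503953]))
clip all [(0.083, 193, array([0.4782, 0.1212]), array([0.043 , 0.0529]), 4.6), (0.07, 388, array([0.4785, 0.1212]), array([0.0446, 0.0528]), 4.3)]
red [(0.083, 136, array([0.4702, 0.1206]), array([0.0272, 0.0527]), 4.1), (0.07, 278, array([0.4702, 0.1206]), array([0.0274, 0.0527]), 3.9)]
[0.4552 0.0945 0.0801] [0.4854 0.1467 0.0928]
tall [[0.804, -0.035, 0.1], [0.828, -0.012, 0.121], [0.849, 0.022, 0.123]]
top pan (array([ 0.61968626, -0.22487736]), np.float64(0.0012564513145543466), 1378, array([0.09325206, 0.0954966 ]))
clip all [(0.083, 233, array([0.4749, 0.1197]), array([0.0418, 0.0511]), 2.3), (0.07, 349, array([0.4749, 0.1197]), array([0.0418, 0.0511]), 2.3)]
red [(0.083, 172, array([0.4673, 0.1195]), array([0.0276, 0.0511]), 3.8), (0.07, 266, array([0.4675, 0.1195]), array([0.0276, 0.0511]), 3.3)]
[0.4532 0.0935 0.08  ] [0.4827 0.1451 0.0938]
tall [[0.427, -0.485, 0.1], [0.737, -0.451, 0.111], [0.848, 0.021, 0.126]]
```

View pics/c_top.png

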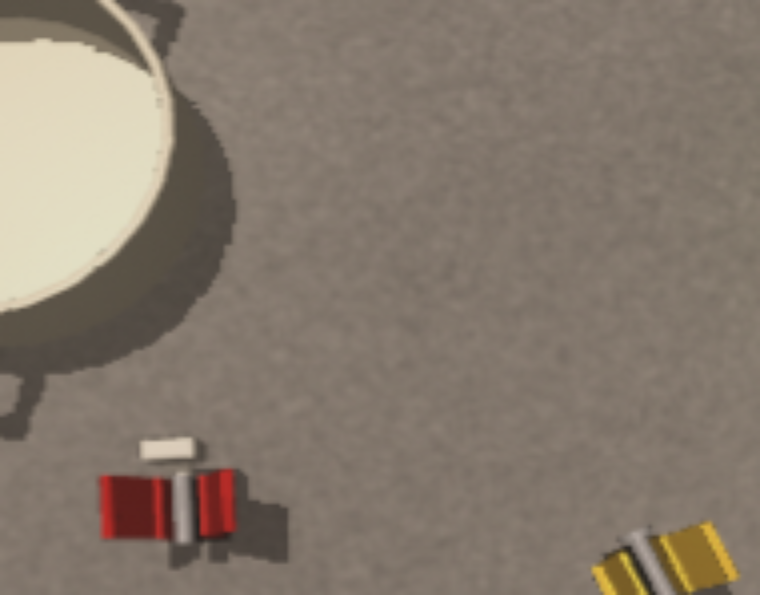

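Pan axis is about (0.621,-0.226). Clip is at about (0.469,0.120), turned about +4°. I'll move above the clip and check from there.

```bash
python3 -m inch '[[[-4.3,-3.5,0,0,0,-0.03,9.4],[-8.6,-7,0,0,0,-0.06,9.4],[-12.9,-10.5,0,0,0,-0.09,9.4],[-17.2,-14,0,0,0,-0.12,9.4],[-21.5,-17.5,0,0,0,-0.15,9.4],[-25.8,-21,0,0,0,-0.18,9.4],[-30.1,-24.5,0,0,0,-0.21,9.4],[-34.4,-28,0,0,0,-0.24,9.4],[-38.7,-31.5,0,0,0,-0.27,9.4],[-42.9,-35,0,0,0,-0.3,9.4]]]' 30
python3 -m inch '[[[0,0,0,0,0,0,9.4],[0,0,0,0,0,0,9.4]]]'
python3 - <<'E'
from h import *
s=status.read_state();print(s['position'],s['ee_rot'],s['clock'])
d=grab('wrist'); m=best('wrist','thermo_clip'); P=cloud(d,m); print(clip(P),np.round(np.percentile(P,[2,98],axis=0),3))
hsv=cv2.cvtColor(d['frame'],cv2.COLOR_BGR2HSV); red=((hsv[...,0]<8)|(hsv[...,0]>172))&(hsv[...,1]>140)
P=cloud(d,(cv2.dilate(m.astype(np.uint8),np.ones((5,5)))>0)&red); print('red',clip(P))
cv2.imwrite('pics/w1.png',d['frame'])
E
```

```text
clock: 1.95
position: [0.4702, 0.1194, 0.2058]
ee_rot: [[-0.998, -0.07, 0.001], [-0.07, 0.998, 0.0], [-0.001, 0.0, -1.0]]
force: [1.0, 0.5, 0.0]
grip_width: 0.094
grasp_force: 0.0
clock: 2.2
position: [0.4685, 0.1212, 0.2053]
ee_rot: [[-0.998, -0.068, -0.001], [-0.068, 0.998, 0.001], [0.001, 0.001, -1.0]]
force: [0.5, -0.5, 0.5]
grip_width: 0.0941
grasp_force: 0.0
[0.4685339  0.1212035  0.20530544] [[-9.97673701e-01 -6.81612703e-02 -1.10772791e-03]
 [-6.81621901e-02  9.97673921e-01  8.14913973e-04]
 [ 1.04960567e-03  8.88523400e-04 -9.99999054e-01]] 2.2
[(0.083, 546, array([0.4772, 0.121 ]), array([0.0434, 0.0517]), 3.4), (0.07, 955, array([0.4773, 0.121 ]), array([0.044 , 0.0517]), 3.4)] [[0.454 0.096 0.001]
 [0.497 0.145 0.09 ]]
red [(0.083, 386, array([0.4694, 0.1209]), array([0.0278, 0.0508]), 3.1), (0.07, 661, array([0.4694, 0.1209]), array([0.0279, 0.0508]), 3.0)]
```

View pics/w1.png

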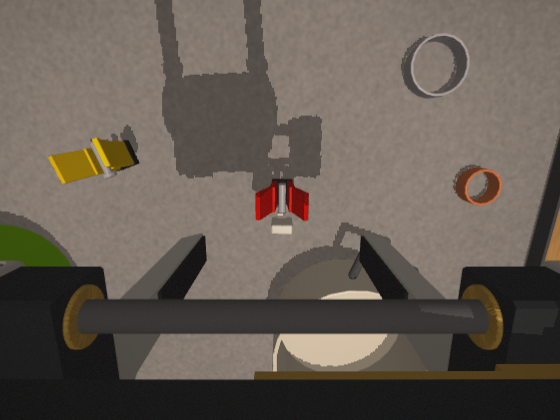

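The wrist view shows the red clip at (282,205), midway between the fingers, and it agrees with the other views. I'll descend and squeeze.

```bash
python3 -m inch '[[[-0.1,0,5,0,0,0,9.4],[-0.1,0,10,0,0,0,9.4],[-0.1,0,13,0,0,0,9.4],[-0.1,0,14.2,0,0,0,9.4],[-0.1,0,14.2,0,0,0,9.4],[-0.1,0,14.2,0,0,0,7],[-0.1,0,14.2,0,0,0,5],[-0.1,0,14.2,0,0,0,3.5],[-0.1,0,14.2,0,0,0,2],[-0.1,0,14.2,0,0,0,2]]]' 30
python3 -m inch '[[[0,0,0,0,0,0,2],[0,0,0,0,0,0,2],[0,0,0,0,0,0,2],[0,0,0,0,0,0,2]]]' 30
```

```text
clock: 3.55
position: [0.4707, 0.1203, 0.064]
ee_rot: [[-0.998, -0.07, 0.001], [-0.07, 0.998, -0.001], [-0.001, -0.001, -1.0]]
force: [-1.3, -4.8, 11.3]
grip_width: 0.0477
grasp_force: 9.9
clock: 4.05
position: [0.4725, 0.1192, 0.0658]
ee_rot: [[-0.997, -0.071, 0.005], [-0.071, 0.997, -0.003], [-0.005, -0.004, -1.0]]
force: [-1.5, -4.8, 13.5]
grip_width: 0.0279
grasp_force: 29.4
```

```bash
python3 -m inch '[[[0,0,-2,0,0,0,2],[0,0,-6,0,0,0,2],[0,0,-10,0,0,0,2],[0,0,-12,0,0,0,2],[0,0,-12,0,0,0,2],[0,0,-12,0,0,0,2]]]' 30
python3 - <<'E'
from h import *
for c in ['scene','top','wrist']:
    d=grab(c); L=regions_of(c,'thermo_clip')
    for q in L[:1]:
        P=cloud(d,q['region']);P=P[P[:,2]>.08];print(c,q['conf'],q['bbox'],np.round(np.percentile(P,[2,50,98],axis=0),3).tolist())
        if c=='scene':
            b=[int(x) for x in q['bbox']];i=d['frame'][max(0,b[1]-40):b[3]+50,max(0,b[0]-50):b[2]+50];cv2.imwrite('pics/lift.png',cv2.resize(i,None,fx=4,fy=4)[:600,:800])
E
```

```text
clock: 4.8
position: [0.4692, 0.1209, 0.1823]
ee_rot: [[-0.998, -0.069, -0.002], [-0.069, 0.998, -0.0], [0.002, 0.0, -1.0]]
force: [-0.3, -0.4, -1.3]
grip_width: 0.0253
grasp_force: 30.0
scene 0.63 [260.4, 79.8, 295.3, 137.1] [[0.457, 0.094, 0.124], [0.478, 0.108, 0.166], [0.5, 0.138, 0.207]]
top 0.44 [345.3, 46.3, 464.2, 219.7] [[0.535, -0.31, 0.08], [0.654, -0.214, 0.091], [0.816, -0.14, 0.096]]
wrist 0.73 [248.7, 200.0, 317.4, 301.9] [[0.452, 0.096, 0.122], [0.468, 0.121, 0.174], [0.494, 0.145, 0.208]]
```

View pics/lift.png

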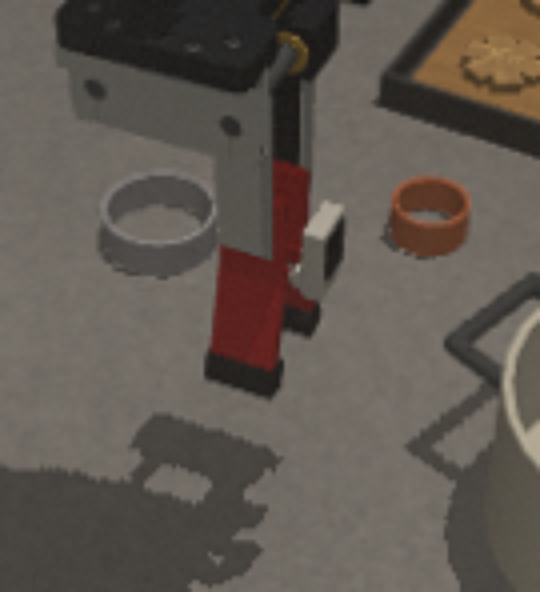

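The clip is lifted upright with its jaws open; the pads are at (245,370) and (300,318) in the crop. I'll carry it to the +y side of the pan, where its orientation already matches the wall.

```bash
python3 -m inch '[[[-1.6,-3.4,0,0,0,0,2],[-3.2,-6.8,0,0,0,0,2],[-4.8,-10.2,0,0,0,0,2],[-6.4,-13.6,0,0,0,0,2],[-8,-17,0,0,0,0,2],[-9.6,-20.4,0,0,0,0,2],[-11.2,-23.8,0,0,0,0,2],[-12.8,-27.1,0,0,0,0,2],[-12.8,-27.1,0,0,0,0,2],[-12.8,-27.1,0,0,0,0,2]]]' 30
python3 - <<'E'
from h import *
s=status.read_state()
for c in ['scene','top','wrist']:
    d=grab(c); L=regions_of(c,'saucepan'); 
    for q in L[:1]: print(c,q['conf'],'pan',fitrim(cloud(d,q['region'])))
    L=regions_of(c,'thermo_clip')
    for q in L[:1]:
        P=cloud(d,q['region']);P=P[P[:,2]>.1];print(c,q['conf'],np.round(q['bbox']),np.round(np.percentile(P,[2,50,98],axis=0),3).tolist(), clip(P-[0,0,.115]))
    if c!='top': cv2.imwrite(f'pics/p_{c}.png',d['frame'])
E
```

```text
clock: 6.35
position: [0.6159, -0.1399, 0.1828]
ee_rot: [[-0.998, -0.069, -0.002], [-0.069, 0.998, 0.001], [0.002, 0.001, -1.0]]
force: [-0.4, 0.9, -0.6]
grip_width: 0.0251
grasp_force: 30.0
scene 0.69 pan (array([ 0.62299651, -0.22599105]), np.float64(0.001455335324806975), 1569, array([0.09322525, 0.09513153]))
scene 0.75 [261. 254. 310. 308.] [[0.606, -0.167, 0.122], [0.63, -0.148, 0.176], [0.646, -0.128, 0.199]] [(0.083, 76, array([ 0.6365, -0.1394]), array([0.017 , 0.0206]), 10.1), (0.07, 268, array([ 0.6363, -0.1384]), array([0.0216, 0.0243]), 10.5)]
top 0.75 pan (array([ 0.61979577, -0.22440917]), np.float64(0.001173192992929624), 240, array([0.09284914, 0.09520829]))
top 0.8 [340. 145. 369. 170.] [[0.597, -0.139, 0.123], [0.605, -0.122, 0.147], [0.625, -0.113, 0.207]] [(0.083, 18, array([ 0.6014, -0.1303]), array([0.005 , 0.0042]), 3.1), (0.07, 37, array([ 0.6028, -0.1252]), array([0.0168, 0.005 ]), 68.9)]
wrist 0.79 pan (array([ 0.62339621, -0.22341544]), np.float64(0.001308914332985793), 3006, array([0.09165077, 0.0931158 ]))
wrist 0.84 [246. 200. 319. 300.] [[0.599, -0.164, 0.123], [0.615, -0.139, 0.175], [0.641, -0.116, 0.209]] [(0.083, 1153, array([ 0.6219, -0.1392]), array([0.0407, 0.0258]), 4.1), (0.07, 1993, array([ 0.6228, -0.1392]), array([0.0424, 0.0258]), 4.1)]
```

View pics/p_wrist.png

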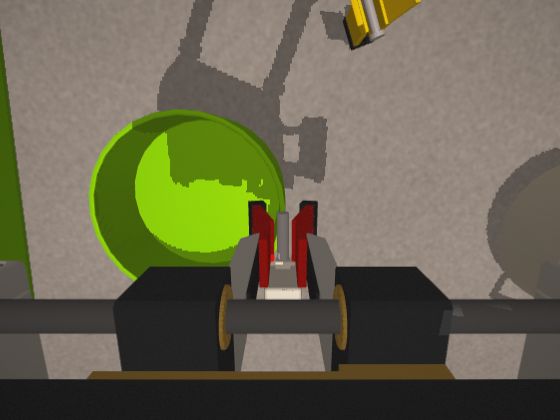

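View pics/p_scene.png

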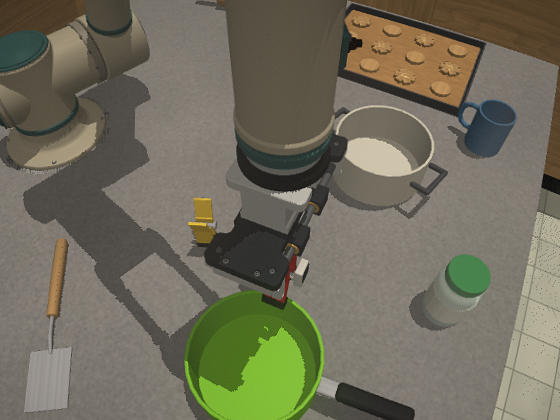

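The rim's edge at column 283 lies midway between the jaws at 258 and 308. I'll lower about 58 mm and check before releasing.

```bash
python3 -m inch '[[[0,0,1.5,0,0,0,2],[0,0,3,0,0,0,2],[0,0,4.5,0,0,0,2],[0,0,5.8,0,0,0,2],[0,0,5.8,0,0,0,2],[0,0,5.8,0,0,0,2]]]' 30
python3 - <<'E'
from h import *
d=grab('wrist');cv2.imwrite('pics/low.png',d['frame'][100:320,130:430])
E
```

```text
clock: 7.55
position: [0.6169, -0.1406, 0.1257]
ee_rot: [[-0.998, -0.069, 0.001], [-0.069, 0.998, -0.0], [-0.001, -0.0, -1.0]]
force: [0.3, 0.0, -1.1]
grip_width: 0.0248
grasp_force: 30.0
```

View pics/low.png

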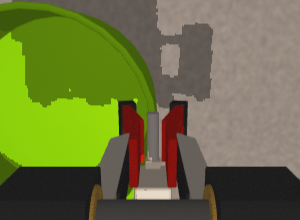

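The wall at column 153 passes between the jaws (127 and 178) with no contact force. I'll release and retreat straight up.

```bash
python3 -m inch '[[[0,0,0,0,0,0,3.2],[0,0,0,0,0,0,4],[0,0,0,0,0,0,4.8],[0,0,0,0,0,0,6],[0,0,0,0,0,0,8],[0,0,0,0,0,0,9.4],[0,0,0,0,0,0,9.4],[0,0,0,0,0,0,9.4]]]' 30
python3 -m inch '[[[0,0,-3,0,0,0,9.4],[0,0,-7,0,0,0,9.4],[0,0,-12,0,0,0,9.4],[0,0,-16,0,0,0,9.4],[0,0,-16,0,0,0,9.4],[0,0,-16,0,0,0,9.4]]]'
python3 - <<'E'
from h import *
for c in ['scene','top','wrist']:
    d=grab(c)
    for q in regions_of(c,'thermo_clip')[:1]:
        P=cloud(d,q['region']);print(c,q['conf'],np.round(q['bbox']),np.round(np.percentile(P,[2,50,98],axis=0),3).tolist())
    if c=='scene': cv2.imwrite('pics/end_s.png',cv2.resize(d['frame'][150:420,150:430],None,fx=2,fy=2))
    if c=='wrist': cv2.imwrite('pics/end_w.png',d['frame'])
E
```

```text
clock: 8.6
position: [0.6165, -0.1405, 0.1255]
ee_rot: [[-0.998, -0.069, 0.0], [-0.069, 0.998, 0.0], [-0.0, 0.0, -1.0]]
force: [-1.3, -0.2, 1.1]
grip_width: 0.0929
grasp_force: 0.0
clock: 9.35
position: [0.616, -0.1403, 0.2845]
ee_rot: [[-0.998, -0.069, -0.001], [-0.069, 0.998, 0.001], [0.001, 0.001, -1.0]]
force: [0.2, 0.2, -0.7]
grip_width: 0.0938
grasp_force: 0.0
scene 0.66 [264. 258. 308. 318.] [[0.598, -0.164, 0.001], [0.62, -0.141, 0.123], [0.647, -0.088, 0.153]]
top 0.57 [345. 132. 384. 177.] [[0.599, -0.198, 0.014], [0.618, -0.143, 0.121], [0.66, -0.12, 0.154]]
wrist 0.56 [260. 178. 305. 229.] [[0.6, -0.164, 0.07], [0.618, -0.14, 0.128], [0.644, -0.119, 0.152]]
```

View pics/end_s.png

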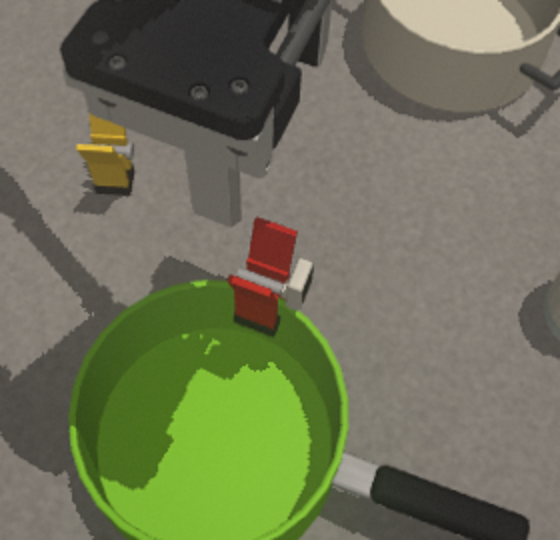

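View pics/end_w.png

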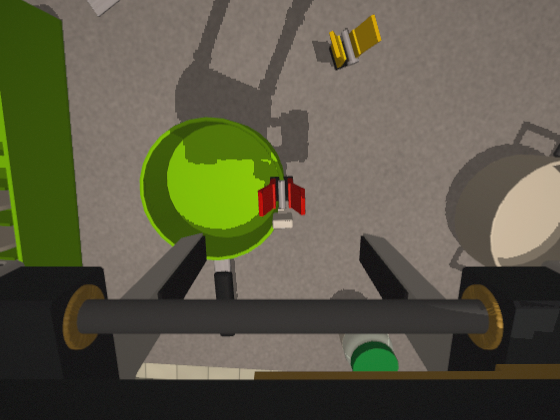

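The clip sits upright astride the rim, with its top at z = 0.153, so its origin is about 0.058 m up, 35 mm below the rim. The gripper is clear and the yellow clip still stands in its place.

```bash
python3 -c "
from station import job; print(job.close_job())"
```

```text
the job is handed in; nothing more can be done
None
```

The red clip is clamped upright on the green pan's rim, about 35 mm down and clear of the handle; the yellow clip stands where it was, and the job was handed in with no verdict returned.

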